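Draw out the printing block's tray

ROBOT

A 7-joint arm with a two-finger parallel gripper is mounted at the origin on a cart in front of the work surface, level with it; the furniture and walls round the work are solid. World frame = base frame: x ahead of the robot, y to its left, z up, the work surface at z = 0. Lengths are in m, angles in rad, forces in N, time in s.
With the tool pointing down it reaches from about 0.425 to 0.975 m from the base axis. Payload 16.7 kg.
Tool frame: the origin (TCP) lies on the centre line of the jaws, within the pads' length; the fingertips stand 25 mm ahead of it and the grasp point (between the pads) lies 6 mm ahead of it (manip.tcp_to_tips is the distance from the TCP to the fingertips, in m); z points along the fingers, y is the line along which they close (so a half turn about z gives the same grasp; the last joint's range is limited). The gripper opens to 85 mm and grips with 20 to 120 N. Pads are 22 mm wide; open, the fingers measure 114 mm over their backs; the gripper's body (76 mm by 85 mm) begins 54 mm behind the grasp point. The pads swing forward as they close: fully open they stand 13 mm farther back than shut.
Start: joints at [1.139, 0.426, 0.074, 1.606, -0.034, 1.111, -0.067], TCP at [0.188, -0.648, 0.256] pointing down, gripper open.
Joint ranges: [-2.85, 2.85], [-0.5, 2.14], [-1.23, 1.37], [0.21, 2.46], [-1.02, 4.16], [0.16, 2.05], [-2.73, 2.73]. Speed limits (rad/s): [1.89, 1.89, 2.39, 2.39, 3.01, 3.01, 3.01].

INTERFACE

Orientations are given as a 3x3 rotation matrix whose columns are the frame's x, y, z axes.
In Python, from workcell import manip gives the robot as it stands. The module is installed in compiled form; this text tells all that it offers.
- The arm moves only by the tool play_rows, never from a script. Its argument "motion" is a list of rows, each a list of 7 numbers: the shift along the tool's x, y, z in mm, then the turn, a rotation vector about the tool's x, y, z in rad, then the finger opening in mm, from 0 to 85.4. In form: [[tx, ty, tz, wx, wy, wz, claw], ...]. A call has 1 to 10 rows; each row shifts and turns the commanded pose from where the row before left it, along the tool's axes as they then stand; what a row does not reach is not made up. A row lasts 1/12 s, in which the tool goes at most 41.7 mm and 7.16 degrees, less where a joint would pass 70% of its speed; a pose out of reach is approached as far as the arm can. A call with a gripper value outside its range is refused whole. The fingers move at their own pace and stop on an object; "force" is the grip in N (left out, the last holds). Time passes only in rows, so rows that do not move let the fingers close. It gives the time, the measured TCP pose, the force, the opening and the grip force at its end, in the units of the state.
- manip.get_obs(): the state, without advancing time (a new reading comes with each control period).
- manip.snapshot(name): name is "scene" or "side" or "wrist"; returns a dict with "color" (420x560x3 uint8, blue, green, red), "fx", "fy", "cx", "cy" (pixels), "rvec" (rotation vector, rad) and "tvec" (3), from world to camera coordinates, as OpenCV has them; the wrist camera has in their place "T_tool_cam" (4x4, takes a point from camera to tool coordinates, whose origin is the TCP and whose axes are the flange's). Camera axes: x right, y down, z forward; pixel columns grow to the right and rows downward; lengths in m; the calibration is good to about 2 mm. The wrist camera is an equidistant fisheye: a pixel r from the principal point sees the ray r / f radians off the axis. A picture is of the moment at which its call begins: read the wrist's pose just before it. There is no depth.
- manip.hand_in(): hands the job in; it is judged then, once.
The state is a dict: "time_s": time; "joint_positions": joint angles; "joint_velocities": joint speeds; "joint_torque": joint torques, N m; "eef_pos": TCP position; "orientation": TCP orientation; "contact_force": force on the tool from outside, world axes, zero at the start; "torque": the same for the moment, N m; "finger_gap": finger opening in m; "gripper_force": force on a finger pad.
Only numpy, scipy, OpenCV 4.12 (cv2) and the standard library are available. Lean on these libraries where they do the work, as an engineer would, in place of code of your own. Each camera call takes 0.05 s, during which the arm holds its last target. There are 200 camera calls.

TASK

Both trays of the low wooden rack stand ajar. Hook a fingertip behind the front lip of the tray that holds the long printing block and draw it out to its stop, and push the other tray, with the square block, fully home. Work gently: don't force the trays against their stops. Don't pinch the lips, don't touch the blocks in the trays, and leave everything else on the table where it is.

Things in the scene. Friction and masses are not known exactly. Their poses are not given: they have to be found in the camera images.
- block_rack: Low open-topped wooden rack, fixed, with two flat trays side by side; housing 146 (x, -65 to +81) x 218 (y) x 34 mm high. Origin: on the table, mid-width; +x to the closed back, -x the way trays draw out, +y the left tray's side, z up. Tray centre lines at y = +52 (left) and -52 mm (right); trays 92 mm wide, their floor's top 13 mm above the table
- left_tray (a joint): Left tray's slide, m: 0 = fully home, 0.080 = drawn out to its stop; starts somewhere between 0.025 and 0.045. About 2 N of rail friction (plus light damping); it stays where it is left. left_tray_c5 and left_tray_c6 are the inner and outer half (5 mm each) of its lip
- right_tray (a joint): Right tray's slide, same meaning and values as the left one; right_tray_c5 and right_tray_c6 are the inner and outer half of its lip
- print_block_2: The long printing block: loose wooden block 45 x 90 x 25 mm with small raised pattern pieces on top, lying in one of the two trays with its 90 mm side (its own y) roughly along the draw direction. Origin: centre of its underside, z up
- print_block_3: The square printing block: loose wooden block 50 x 50 x 31 mm with raised pattern pieces on top, lying in the other tray. Origin: centre of its underside, z up
- paste_pot_a: Bystander: pale enamel pot, 75 mm wide, 75 mm tall, at the right near the table's front edge. Origin: centre of its underside
- seam_roller_b: Bystander: wooden-handled seam roller, 178 x 59 x 33 mm, lying to the right of the rack. Origin: under its middle
- print_block_0: Bystander: third printing block, 55 x 75 x 27 mm, lying on the table near its front edge, left of the rack. Origin: centre of its underside
- left_lip_back (a point): Point on the inner face of the left tray's upright front lip, the face to hook behind; moves with the tray. Lip 10 mm thick, 92 wide, top 40 mm above the table. It lies at mid-width at tray-floor height, at x = -(112 mm + joint value) from the rack. Axes as the rack's. Behind it (+x) an empty finger slot with open sides, 52 mm long (47 clear of the housing when home), to a low fence (top 24 mm up)
- left_lip_front (a point): Point on the outer face of the left tray's lip, the face to push on: middle of its width, at the height of the tray floor, 10 mm in front (-x) of left_lip_back. Axes as the rack's
- right_lip_back (a point): Point on the inner face of the right tray's upright front lip, the face to hook behind; moves with the tray. Lip 10 mm thick, 92 wide, top 40 mm above the table. It lies at mid-width at tray-floor height, at x = -(112 mm + joint value) from the rack. Axes as the rack's. Behind it (+x) an empty finger slot with open sides, 52 mm long (47 clear of the housing when home), to a low fence (top 24 mm up)
- right_lip_front (a point): Point on the outer face of the right tray's lip, the face to push on: middle of its width, at the height of the tray floor, 10 mm in front (-x) of right_lip_back. Axes as the rack's
Not all that is in view belongs to the job. Leave any orange or purple look-alike of the print_block_3 alone.

How it is judged:
By the outcome, as a careful person would: the job done as asked, in the order asked, and still so for the second after the job is handed in, with the robot touching nothing.
It also fails if it takes over 42 s, if anything falls off the work surface, if the arm or the gripper's body presses on something with over 40 N, if the wrist force passes 120 N, or if a joint passes its speed limit or range.

## Working session

There is one attempt and no reset: what is moved stays moved. The work goes in short steps, Python scripts to look and compute and a tool call to move; the robot and the scene stay as the last step left them, time stands still between calls to the robot, and variables do not carry over. Pictures are saved under pics/ and viewed, at most 10 in all, crops included, and the job is handed in when it is done.

Besides the shell and the picture viewer there is one more tool, called after "Call:" as name(argument=value, ...), one argument or row to a line, values as JSON. play_rows: Moves the arm, as the interface text tells. Its arguments: {"type":"object","properties":{"motion":{"type":"array","items":{"type":"array","items":{"type":"number"}}},"force":{"type":"number"}},"required":["motion"]}

```bash
mkdir -p pics
python3 - <<'E'
from workcell import manip
import cv2,pickle
o=manip.get_obs();print(o['time_s'],o['eef_pos'],o['orientation'],o['finger_gap'])
d={}
for n in("scene","side"):
    s=manip.snapshot(n);d[n]=s;cv2.imwrite(f"pics/{n}.png",s["color"])
pickle.dump(d,open("s.pkl","wb"))
print(manip.get_obs()['time_s'],manip.tcp_to_tips)
E
```

```text
0.0 [ 0.18758728 -0.64804691  0.25561035] [[ 9.60559679e-01  2.78073584e-01 -4.29474035e-04]
 [ 2.78073901e-01 -9.60558983e-01  1.15994121e-03]
 [-8.99861331e-05 -1.23361828e-03 -9.99999235e-01]] 0.0852855948709697
0.1 0.025
```

View pics/scene.png

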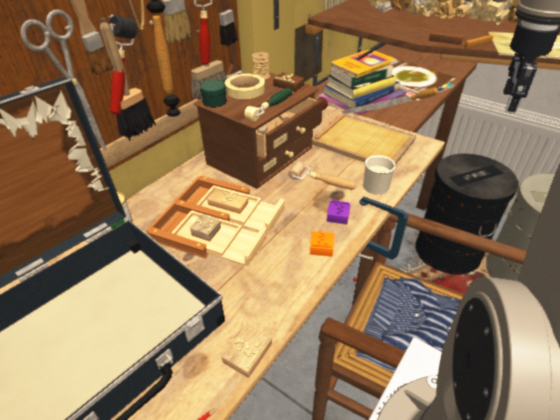

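View pics/side.png

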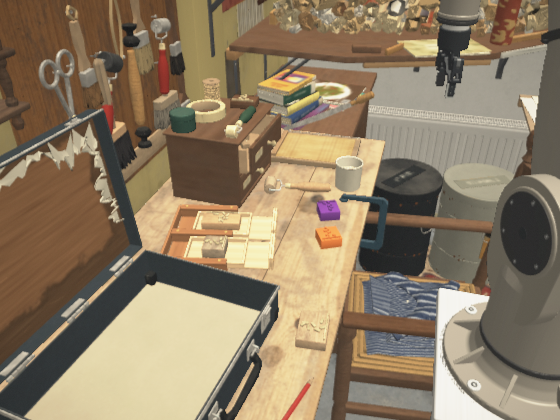

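The rack is at about (220,215) in the scene view. The long block is in the far (right) tray at (228,200), and the square block is in the near (left) tray at (205,228). The look-alikes are orange at (322,243) and purple at (339,212). The bystander block is at (247,352). Next I'll take close crops.

Run:
```python
import cv2,pickle
d=pickle.load(open("s.pkl","rb"))
c=d["scene"]["color"][170:270,145:295];cv2.imwrite("pics/c1.png",cv2.resize(c,None,fx=5,fy=5,interpolation=cv2.INTER_CUBIC))
c=d["side"]["color"][195:280,150:300];cv2.imwrite("pics/c2.png",cv2.resize(c,None,fx=5,fy=5,interpolation=cv2.INTER_CUBIC))
```

```text
(no output)
```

View pics/c1.png

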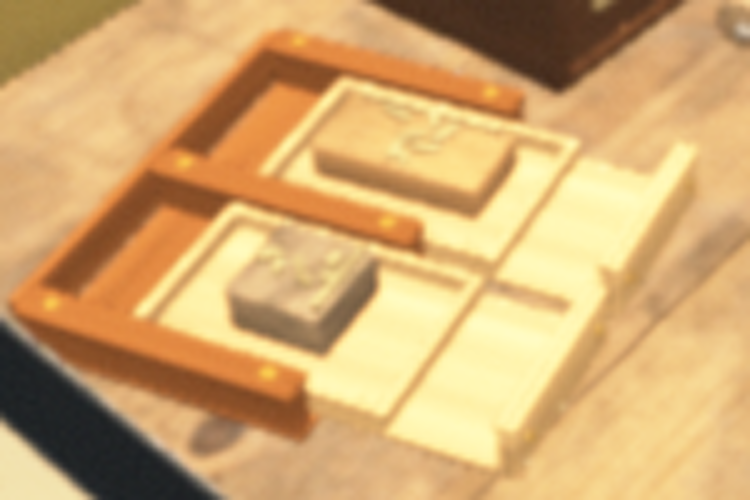

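View pics/c2.png

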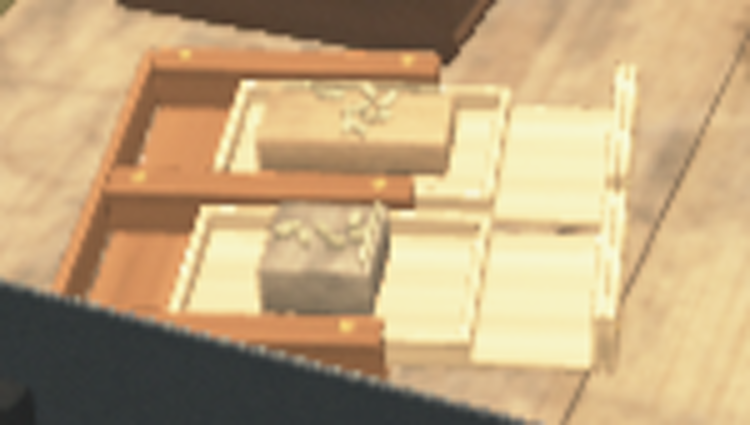

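The crops confirm the choice: the long tan block is in the right tray and the square grey block in the left. The right lip's top runs from about c1 (685,148) to (610,275), and the left lip's from (605,285) to (505,435). Now I'll fit the rack pose.

```bash
cat > h.py <<'E'
import cv2,pickle,numpy as np
from scipy.optimize import least_squares
d=pickle.load(open("s.pkl","rb"))
def P(w,s): 
    K=np.array([[s["fx"],0,s["cx"]],[0,s["fy"],s["cy"]],[0,0,1]])
    return cv2.projectPoints(np.array(w,float),s["rvec"],s["tvec"],K,None)[0][:,0]
# (cam, crop px, local point (x,y,z), tray)
M=[("scene",(12,300),(81,109,34),0),("scene",(270,30),(81,-109,34),0),("scene",(523,92),(-65,-109,34),0),
("scene",(687,147),(-117,-98,40),'r'),("scene",(500,440),(-117,98,40),'l'),("scene",(608,277),(-117,-6,40),'r'),
("side",(148,48),(81,-109,34),0),("side",(440,52),(-65,-109,34),0),
("side",(627,65),(-117,-98,40),'r'),("side",(619,188),(-117,-6,40),'r'),("side",(612,195),(-117,6,40),'l'),("side",(603,320),(-117,98,40),'l')]
off={"scene":(145,170),"side":(150,195)}
def w(p,q):
    x,y,a,jr,jl=p; l=np.array(q[2],float)/1000
    l[0]-={0:0,'r':jr,'l':jl}[q[3]]
    return [x+l[0]*np.cos(a)-l[1]*np.sin(a),y+l[0]*np.sin(a)+l[1]*np.cos(a),l[2]]
def f(p): return np.concatenate([P([w(p,q)],d[q[0]])[0]-(np.array(q[1])/5-.4+off[q[0]]) for q in M])
r=least_squares(f,[.6,0,0,.035,.035],loss='soft_l1')
E
python3 - <<'E'
from h import *
np.set_printoptions(precision=4,suppress=True)
print(r.x,np.degrees(r.x[2]));print(r.fun.reshape(-1,2).T)
E
```

```text
[ 0.6708 -0.1638  0.2205  0.0405  0.0413] 12.63215395986212
[[-1.4377  0.3015  0.6134  0.6385  0.1068 -0.0867 -0.5095  0.1786  0.2797
  -0.6667  0.7047 -0.4331]
 [ 0.3096 -0.0252  1.3712  0.5361 -1.1489 -0.9245  0.4397  1.4869  0.4374
  -2.1748 -0.4787  0.094 ]]
```

Call:
play_rows(
  motion=[
    [29.4, -17.9, 0, 0, 0, 0, 0],
    [29.4, -17.9, 0, 0, 0, 0, 0],
    [29.4, -17.9, 0, 0, 0, 0, 0],
    [29.4, -17.9, 0, 0, 0, 0, 0],
    [29.4, -17.9, 0, 0, 0, 0, 0],
    [29.4, -17.9, 0, 0, 0, 0, 0],
    [29.4, -17.9, 0, 0, 0, 0, 0],
    [29.4, -17.9, 0, 0, 0, 0, 0],
    [29.4, -17.9, 0, 0, 0, 0, 0],
    [29.4, -17.9, 0, 0, 0, 0, 0],
  ],
)

```text
time_s: 0.93
eef_pos: [0.4211, -0.3932, 0.2562]
orientation: [[0.961, 0.278, -0.0], [0.278, -0.961, 0.0], [-0.0, -0.0, -1.0]]
contact_force: [0.5, -1.4, -0.1]
finger_gap: 0.0003
gripper_force: 0.0
```

Call:
play_rows(
  motion=[
    [29.4, -17.9, 0, 0, 0, 0, 0],
    [29.4, -17.9, 0, 0, 0, 0, 0],
    [29.4, -17.9, 0, 0, 0, 0, 0],
    [29.4, -17.9, 0, 0, 0, 0, 0],
    [25, -15, 0, 0, 0, 0, 0],
    [0, 0, 20, 0, 0, 0.061, 0],
    [0, 0, 20, 0, 0, 0, 0],
    [0, 0, 0, 0, 0, 0, 0],
    [0, 0, 0, 0, 0, 0, 0],
  ],
)

```text
time_s: 1.68
eef_pos: [0.5326, -0.2717, 0.2157]
orientation: [[0.976, 0.219, -0.002], [0.219, -0.976, 0.001], [-0.002, -0.001, -1.0]]
contact_force: [0.1, -0.2, 0.6]
finger_gap: 0.0001
gripper_force: 0.0
```

Run:
```python
from workcell import manip
import cv2,pickle
o=manip.get_obs();print(o['time_s'],o['eef_pos'],o['orientation'],o['finger_gap'],o['contact_force'])
s=manip.snapshot("wrist");cv2.imwrite("pics/w1.png",s["color"]);pickle.dump((o,s),open("w.pkl","wb"));print({k:v for k,v in s.items() if k!='color'})
```

```text
1.6833 [ 0.53262185 -0.27165948  0.21566273] [[ 9.75623098e-01  2.19442467e-01 -2.13856482e-03]
 [ 2.19444741e-01 -9.75624523e-01  8.91448219e-04]
 [-1.89081469e-03 -1.33901428e-03 -9.99997316e-01]] 0.00010475540897236324 [ 0.08504717 -0.19527388  0.59327661]
{'fx': 325.19226210127806, 'fy': 325.19226210127806, 'cx': 277.4817463017491, 'cy': 207.29711044478498, 'T_tool_cam': array([[-1.77483118e-03, -9.61250268e-01, -2.75671494e-01,
         6.95792578e-02],
       [ 9.99998423e-01, -1.72539518e-03, -4.21849229e-04,
        -2.11744449e-04],
       [-7.01395810e-05, -2.75671807e-01,  9.61251814e-01,
        -1.17739380e-01],
       [ 0.00000000e+00,  0.00000000e+00,  0.00000000e+00,
         1.00000000e+00]])}
```

View pics/w1.png

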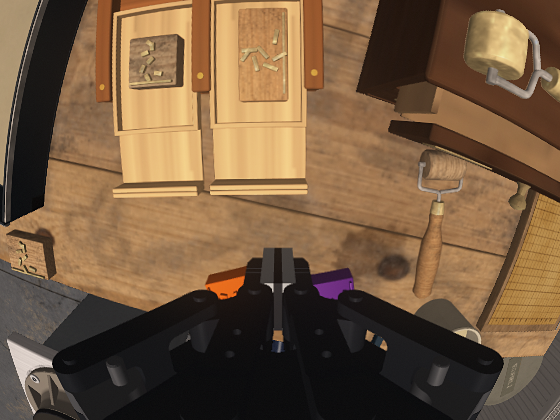

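The wrist view is well aligned. The right lip is at about (211–307, 181–194), the left at (114–199, 184–196). The long block is in the right tray at (262,55). I'll zoom in on the lips.

Run:
```python
import cv2,pickle
o,s=pickle.load(open("w.pkl","rb"))
cv2.imwrite("pics/w1c.png",cv2.resize(s["color"][65:205,95:335],None,fx=3.3,fy=3.3,interpolation=cv2.INTER_CUBIC))
```

```text
(no output)
```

View pics/w1c.png

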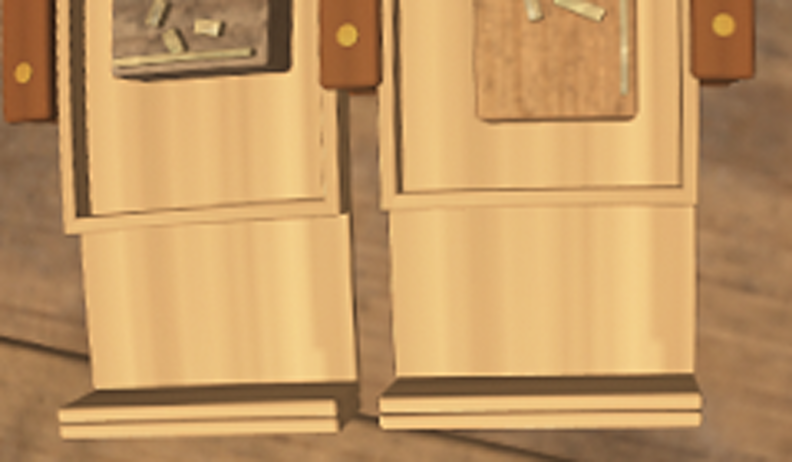

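```bash
cat > wr.py <<'E'
import numpy as np
def ray(o,s,u,v,z):
    dx,dy=u-s["cx"],v-s["cy"];r=np.hypot(dx,dy);t=r/s["fx"]
    c=np.array([np.sin(t)*dx/r,np.sin(t)*dy/r,np.cos(t)])
    R=o["orientation"];T=s["T_tool_cam"];C=o["eef_pos"]+R@T[:3,3];D=R@T[:3,:3]@c
    return C+D*(z-C[2])/D[2]
E
python3 - <<'E'
import pickle;from wr import *
o,s=pickle.load(open("w.pkl","rb"))
R=o["orientation"]
for n,x,y,z in[("Rin",380,395,.04),("Rin",701,392,.04),("Rout",380,428,.04),("Rout",701,424,.04),("Lin",60,408,.04),("Lin",337,400,.04),("Lout",62,438,.04),("Lout",338,430,.04),("mid",322,88,.034),("mid",378,86,.034),("rb",695,79,.034),("rb",754,77,.034),("lb",5,121,.034),("lb",52,119,.034)]:
    p=ray(o,s,x/3.3+95-.35,y/3.3+65-.35,z);print(n,p.round(4),'tool mm',((p-o["eef_pos"])@R*1000).round(1))
E
```

```text
Rin [ 0.526  -0.2077  0.04  ] tool mm [  7.9 -63.6 175.7]
Rin [ 0.5463 -0.296   0.04  ] tool mm [  8.3  27.  175.6]
Rout [ 0.5164 -0.2094  0.04  ] tool mm [ -1.8 -64.1 175.8]
Rout [ 0.5373 -0.2982  0.04  ] tool mm [ -0.9  27.2 175.6]
Lin [ 0.5012 -0.1075  0.04  ] tool mm [   5.7 -166.8  175.9]
Lin [ 0.5219 -0.1956  0.04  ] tool mm [  6.5 -76.3 175.8]
Lout [ 0.4918 -0.109   0.04  ] tool mm [  -3.8 -167.4  175.9]
Lout [ 0.5132 -0.1973  0.04  ] tool mm [ -2.3 -76.6 175.8]
mid [ 0.608  -0.1736  0.034 ] tool mm [ 95.4 -78.9 181.6]
mid [ 0.6112 -0.1894  0.034 ] tool mm [ 95.  -62.7 181.6]
rb [ 0.6309 -0.2749  0.034 ] tool mm [ 95.5  25.  181.4]
rb [ 0.6355 -0.2907  0.034 ] tool mm [ 96.5  41.3 181.4]
lb [ 0.5849 -0.0722  0.034 ] tool mm [  95.2 -182.9  181.7]
lb [ 0.5874 -0.0893  0.034 ] tool mm [  93.8 -165.6  181.7]
```

Call:
play_rows(
  motion=[
    [17, -9, 20, 0, 0, 0, 0],
    [17, -9, 25, 0, 0, 0, 0],
    [0, 0, 30, 0, 0, 0, 0],
    [0, 0, 25, 0, 0, 0, 0],
    [0, 0, 20, 0, 0, 0, 0],
    [0, 0, 20, 0, 0, 0, 0],
    [0, 0, 15, 0, 0, 0, 0],
    [0, 0, 10, 0, 0, 0, 0],
    [0, 0, 6, 0, 0, 0, 0],
    [0, 0, 0, 0, 0, 0, 0],
  ],
)

```text
time_s: 2.57
eef_pos: [0.5624, -0.2471, 0.0451]
orientation: [[0.976, 0.219, -0.0], [0.219, -0.976, 0.0], [-0.0, -0.0, -1.0]]
contact_force: [-0.3, 0.3, 0.8]
finger_gap: 0.0002
gripper_force: 0.0
```

Call:
play_rows(
  motion=[
    [-5, 0, 0, 0, 0, 0, 0],
    [-4, 0, 0, 0, 0, 0, 0],
    [-2, 0, 0, 0, 0, 0, 0],
    [-2, 0, 0, 0, 0, 0, 0],
    [-2, 0, 0, 0, 0, 0, 0],
    [-2, 0, 0, 0, 0, 0, 0],
    [-2, 0, 0, 0, 0, 0, 0],
  ],
)

```text
time_s: 3.15
eef_pos: [0.5443, -0.2511, 0.0457]
orientation: [[0.976, 0.219, 0.001], [0.219, -0.976, -0.0], [0.001, 0.0, -1.0]]
contact_force: [2.8, -0.8, 1.9]
finger_gap: -0.0001
gripper_force: 1.1
```

Call:
play_rows(
  motion=[
    [-3, 0, 0, 0, 0, 0, 0],
    [-3, 0, 0, 0, 0, 0, 0],
    [-3, 0, 0, 0, 0, 0, 0],
    [-3, 0, 0, 0, 0, 0, 0],
    [-3, 0, 0, 0, 0, 0, 0],
    [-3, 0, 0, 0, 0, 0, 0],
  ],
)

```text
time_s: 3.65
eef_pos: [0.526, -0.2551, 0.0453]
orientation: [[0.976, 0.219, 0.0], [0.219, -0.976, 0.0], [0.0, 0.0, -1.0]]
contact_force: [2.7, -0.2, 1.4]
finger_gap: 0.0001
gripper_force: 1.1
```

Call:
play_rows(
  motion=[
    [-3, 0, 0, 0, 0, 0, 0],
    [-3, 0, 0, 0, 0, 0, 0],
    [-2, 0, 0, 0, 0, 0, 0],
    [-2, 0, 0, 0, 0, 0, 0],
    [-1, 0, 0, 0, 0, 0, 0],
    [0, 0, 0, 0, 0, 0, 0],
  ],
)

```text
time_s: 4.15
eef_pos: [0.5152, -0.2574, 0.0453]
orientation: [[0.976, 0.219, -0.0], [0.219, -0.976, 0.0], [-0.0, -0.0, -1.0]]
contact_force: [0.6, -0.5, -0.4]
finger_gap: 0.0001
gripper_force: 0.0
```

Call:
play_rows(
  motion=[
    [-1, 0, 0, 0, 0, 0, 0],
    [-1, 0, 0, 0, 0, 0, 0],
  ],
)

```text
time_s: 4.32
eef_pos: [0.5137, -0.2576, 0.0452]
orientation: [[0.976, 0.219, -0.0], [0.219, -0.976, 0.0], [0.0, -0.0, -1.0]]
contact_force: [1.5, -0.1, -0.8]
finger_gap: -0.0002
gripper_force: 1.0
```

Call:
play_rows(
  motion=[
    [-1, 0, 0, 0, 0, 0, 0],
  ],
)

```text
time_s: 4.4
eef_pos: [0.5127, -0.2579, 0.0453]
orientation: [[0.976, 0.219, -0.0], [0.219, -0.976, 0.0], [0.0, -0.0, -1.0]]
contact_force: [2.9, -1.6, -2.2]
finger_gap: 0.0
gripper_force: 1.0
```

Call:
play_rows(
  motion=[
    [-1, 0, 0, 0, 0, 0, 0],
  ],
)

```text
time_s: 4.48
eef_pos: [0.5116, -0.2581, 0.0453]
orientation: [[0.976, 0.219, -0.0], [0.219, -0.976, 0.0], [-0.0, -0.0, -1.0]]
contact_force: [2.0, -0.7, -1.5]
finger_gap: 0.0002
gripper_force: 1.0
```

Call:
play_rows(
  motion=[
    [-1, 0, 0, 0, 0, 0, 0],
  ],
)

```text
time_s: 4.57
eef_pos: [0.5106, -0.2583, 0.0453]
orientation: [[0.976, 0.219, -0.0], [0.219, -0.976, 0.0], [-0.0, -0.0, -1.0]]
contact_force: [1.6, -0.1, -1.3]
finger_gap: -0.0002
gripper_force: 1.0
```

Call:
play_rows(
  motion=[
    [-0.7, 0, 0, 0, 0, 0, 0],
  ],
)

```text
time_s: 4.65
eef_pos: [0.5099, -0.2585, 0.0453]
orientation: [[0.976, 0.219, -0.0], [0.219, -0.976, 0.0], [-0.0, -0.0, -1.0]]
contact_force: [2.9, 0.7, -1.8]
finger_gap: 0.0001
gripper_force: 1.0
```

Not at the stop yet, since the force is still just friction. I'll keep creeping.

Call:
play_rows(
  motion=[
    [-0.7, 0, 0, 0, 0, 0, 0],
  ],
)

```text
time_s: 4.73
eef_pos: [0.5092, -0.2587, 0.0453]
orientation: [[0.976, 0.219, -0.0], [0.219, -0.976, 0.0], [-0.0, -0.0, -1.0]]
contact_force: [2.4, -0.9, -2.1]
finger_gap: -0.0003
gripper_force: 1.0
```

Call:
play_rows(
  motion=[
    [-0.7, 0, 0, 0, 0, 0, 0],
  ],
)

```text
time_s: 4.82
eef_pos: [0.5086, -0.2588, 0.0453]
orientation: [[0.976, 0.219, -0.0], [0.219, -0.976, 0.0], [0.0, -0.0, -1.0]]
contact_force: [3.8, 0.8, -1.9]
finger_gap: 0.0001
gripper_force: 2.6
```

Call:
play_rows(
  motion=[
    [-0.5, 0, 0, 0, 0, 0, 0],
  ],
)

```text
time_s: 4.9
eef_pos: [0.5086, -0.2588, 0.0454]
orientation: [[0.976, 0.219, 0.001], [0.219, -0.976, 0.0], [0.001, 0.0, -1.0]]
contact_force: [8.0, 1.0, -4.0]
finger_gap: -0.0003
gripper_force: 3.5
```

The tray is at its stop: the TCP stalled after 55 mm of travel against the 54.6 expected. I'll release it, lift, and go in front of the left lip.

Call:
play_rows(
  motion=[
    [3, 0, 0, 0, 0, 0, 0],
    [5, 0, 0, 0, 0, 0, 0],
    [2, 0, -15, 0, 0, 0, 0],
    [0, 0, -25, 0, 0, 0, 0],
    [0, 0, -25, 0, 0, 0, 0],
    [-4, -18, 0, 0, 0, 0, 0],
    [-5, -23, 0, 0, 0, 0, 0],
    [-5, -23, 0, 0, 0, 0, 0],
    [-5, -23, 0, 0, 0, 0, 0],
    [-5, -18, 0, 0, 0, 0, 0],
  ],
)

```text
time_s: 5.73
eef_pos: [0.471, -0.158, 0.1104]
orientation: [[0.976, 0.22, -0.0], [0.22, -0.976, 0.0], [-0.0, -0.0, -1.0]]
contact_force: [-0.2, -0.2, 0.4]
finger_gap: 0.0
gripper_force: 0.0
```

Run:
```python
from workcell import manip
import cv2,pickle
o=manip.get_obs();print(o['time_s'],o['eef_pos'],o['orientation'],o['contact_force'])
s=manip.snapshot("wrist");cv2.imwrite("pics/w2.png",s["color"]);pickle.dump((o,s),open("w2.pkl","wb"))
```

```text
5.7333 [ 0.4709541  -0.15802189  0.11038737] [[ 9.75594615e-01  2.19578938e-01 -4.87202374e-04]
 [ 2.19579082e-01 -9.75594668e-01  2.64955524e-04]
 [-4.17133386e-04 -3.65468633e-04 -9.99999846e-01]] [-0.15314703 -0.222561    0.39535471]
```

View pics/w2.png

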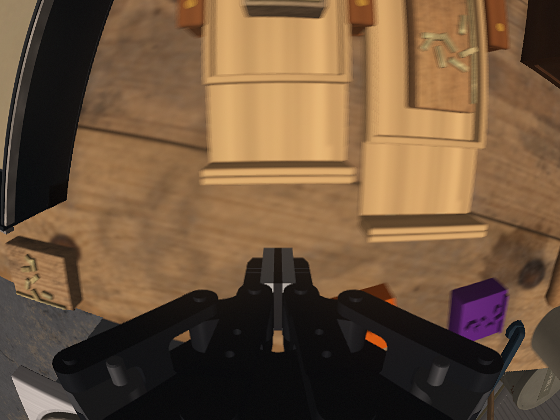

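The right tray is drawn out, with its lip at (425,225). The fingers at (278,255) face the middle of the left lip at (278,178). The orange look-alike is at (375,300), so I'll check clearance before lowering.

Run:
```python
import pickle;from wr import *;from h import d;import cv2
o,s=pickle.load(open("w2.pkl","rb"));R=o["orientation"]
for n,u,v in[("Lout l",202,184),("Lout r",356,182)]:
    p=ray(o,s,u,v,.04);print(n,p.round(4),((p-o["eef_pos"])@R*1000).round(1))
c=d["scene"];Rm=cv2.Rodrigues(np.array(c["rvec"],float))[0];C=-Rm.T@np.ravel(c["tvec"])
for u,v in[(313,233),(333,234),(334,245),(311,245)]:
    D=Rm.T@[(u-c["cx"])/c["fx"],(v-c["cy"])/c["fy"],1];p=C+D*(.031-C[2])/D[2];print("orange",p.round(3),((p-o["eef_pos"])@R*1000).round(0))
```

```text
Lout l [ 0.4904 -0.1068  0.04  ] [ 30.3 -45.7  70.4]
Lout r [ 0.5118 -0.1969  0.04  ] [31.4 46.9 70.4]
orange [ 0.424 -0.249  0.031] [-66.  78.  79.]
orange [ 0.387 -0.271  0.031] [-107.   92.   79.]
orange [ 0.368 -0.244  0.031] [-119.   62.   79.]
orange [ 0.408 -0.216  0.031] [-74.  42.  79.]
```

Call:
play_rows(
  motion=[
    [0, 0, 25, 0, 0, 0, 0],
    [0, 0, 20, 0, 0, 0, 0],
    [0, 0, 14, 0, 0, 0, 0],
    [0, 0, 6, 0, 0, 0, 0],
    [6, 0, 0, 0, 0, 0, 0],
    [6, 0, 0, 0, 0, 0, 0],
    [3, 0, 0, 0, 0, 0, 0],
    [2, 0, 0, 0, 0, 0, 0],
    [2, 0, 0, 0, 0, 0, 0],
    [2, 0, 0, 0, 0, 0, 0],
  ],
)

```text
time_s: 6.62
eef_pos: [0.4922, -0.1551, 0.0458]
orientation: [[0.976, 0.219, 0.0], [0.219, -0.976, -0.0], [0.0, 0.0, -1.0]]
contact_force: [-1.9, -1.1, 1.8]
finger_gap: 0.0001
gripper_force: 1.1
```

Call:
play_rows(
  motion=[
    [2, 0, 0, 0, 0, 0, 0],
    [3, 0, 0, 0, 0, 0, 0],
    [3, 0, 0, 0, 0, 0, 0],
    [3, 0, 0, 0, 0, 0, 0],
    [3, 0, 0, 0, 0, 0, 0],
    [3, 0, 0, 0, 0, 0, 0],
  ],
)

```text
time_s: 7.12
eef_pos: [0.5089, -0.1512, 0.0453]
orientation: [[0.976, 0.219, -0.0], [0.219, -0.976, 0.0], [-0.0, -0.0, -1.0]]
contact_force: [-1.9, -0.3, 2.1]
finger_gap: 0.0002
gripper_force: 1.1
```

Call:
play_rows(
  motion=[
    [3, 0, 0, 0, 0, 0, 0],
    [3, 0, 0, 0, 0, 0, 0],
    [3, 0, 0, 0, 0, 0, 0],
    [2, 0, 0, 0, 0, 0, 0],
    [2, 0, 0, 0, 0, 0, 0],
  ],
)

```text
time_s: 7.53
eef_pos: [0.5215, -0.1483, 0.0453]
orientation: [[0.976, 0.219, -0.0], [0.219, -0.976, 0.0], [-0.0, -0.0, -1.0]]
contact_force: [-2.3, 0.4, 1.2]
finger_gap: -0.0001
gripper_force: 1.1
```

Call:
play_rows(
  motion=[
    [2, 0, 0, 0, 0, 0, 0],
    [2, 0, 0, 0, 0, 0, 0],
    [1, 0, 0, 0, 0, 0, 0],
    [1, 0, 0, 0, 0, 0, 0],
    [0.7, 0, 0, 0, 0, 0, 0],
  ],
)

```text
time_s: 7.95
eef_pos: [0.5279, -0.1469, 0.0453]
orientation: [[0.976, 0.219, -0.0], [0.219, -0.976, 0.0], [-0.0, -0.0, -1.0]]
contact_force: [-2.2, 0.5, 0.2]
finger_gap: -0.0001
gripper_force: 1.0
```

Call:
play_rows(
  motion=[
    [0.7, 0, 0, 0, 0, 0, 0],
    [0.7, 0, 0, 0, 0, 0, 0],
  ],
)

```text
time_s: 8.12
eef_pos: [0.5292, -0.1467, 0.0453]
orientation: [[0.976, 0.219, -0.0], [0.219, -0.976, 0.0], [-0.0, -0.0, -1.0]]
contact_force: [-2.6, 1.0, -0.2]
finger_gap: -0.0001
gripper_force: 1.0
```

Call:
play_rows(
  motion=[
    [0.7, 0, 0, 0, 0, 0, 0],
  ],
)

```text
time_s: 8.2
eef_pos: [0.5299, -0.1465, 0.0453]
orientation: [[0.976, 0.219, -0.0], [0.219, -0.976, 0.0], [-0.0, -0.0, -1.0]]
contact_force: [-2.5, 0.9, -1.1]
finger_gap: 0.0002
gripper_force: 1.0
```

Call:
play_rows(
  motion=[
    [0.7, 0, 0, 0, 0, 0, 0],
  ],
)

```text
time_s: 8.28
eef_pos: [0.5306, -0.1463, 0.0453]
orientation: [[0.976, 0.219, -0.0], [0.219, -0.976, 0.0], [0.0, -0.0, -1.0]]
contact_force: [-3.5, 0.4, -0.1]
finger_gap: 0.0
gripper_force: 1.0
```

Call:
play_rows(
  motion=[
    [0.7, 0, 0, 0, 0, 0, 0],
  ],
)

```text
time_s: 8.37
eef_pos: [0.5313, -0.1462, 0.0453]
orientation: [[0.976, 0.219, -0.0], [0.219, -0.976, 0.0], [-0.0, -0.0, -1.0]]
contact_force: [-2.1, 1.3, -0.1]
finger_gap: -0.0001
gripper_force: 1.0
```

Call:
play_rows(
  motion=[
    [0.5, 0, 0, 0, 0, 0, 0],
  ],
)

```text
time_s: 8.45
eef_pos: [0.5315, -0.1461, 0.0453]
orientation: [[0.976, 0.219, -0.001], [0.219, -0.976, 0.0], [-0.001, -0.0, -1.0]]
contact_force: [-5.7, 0.2, 2.2]
finger_gap: 0.0002
gripper_force: 2.6
```

It's at the home stop: 61.7 mm of travel against 61.5 predicted, and the force is rising. I'll back off, lift and check.

Call:
play_rows(
  motion=[
    [-3, 0, 0, 0, 0, 0, 0],
    [-10, 0, 0, 0, 0, 0, 0],
    [-15, 0, 0, 0, 0, 0, 0],
    [0, 0, -25, 0, 0, 0, 0],
    [0, 0, -35, 0, 0, 0, 0],
    [0, 0, -35, 0, 0, 0, 0],
    [0, 0, -35, 0, 0, 0, 0],
    [0, 0, -35, 0, 0, 0, 0],
    [0, 0, 0, 0, 0, 0, 0],
    [0, 0, 0, 0, 0, 0, 0],
  ],
)

```text
time_s: 9.28
eef_pos: [0.5049, -0.1529, 0.2125]
orientation: [[0.976, 0.218, 0.004], [0.218, -0.976, -0.001], [0.004, 0.002, -1.0]]
contact_force: [0.5, -1.1, -1.3]
finger_gap: 0.0002
gripper_force: 0.0
```

Run:
```python
from workcell import manip
import cv2,pickle
o=manip.get_obs();s=manip.snapshot("wrist");pickle.dump((o,s),open("w3.pkl","wb"))
cv2.imwrite("pics/w3.png",cv2.resize(s["color"][40:250,130:410],None,fx=2.8,fy=2.8,interpolation=cv2.INTER_CUBIC))
```

```text
(no output)
```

View pics/w3.png

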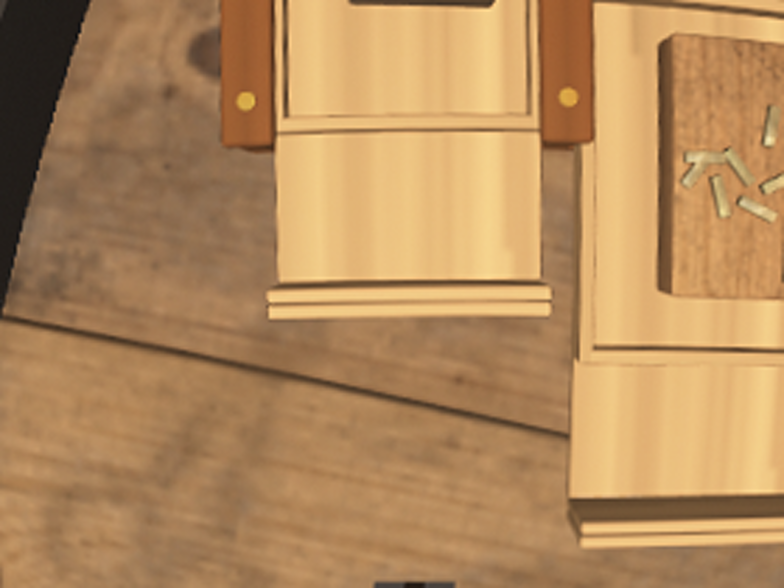

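The left lip sits close to the housing, with its inner edge at (410,288) and the bar ends at (245,145) and (567,142). The right lip is well out, at (680,521).

Run:
```python
import pickle;from wr import *
o,s=pickle.load(open("w3.pkl","rb"));R=o["orientation"]
q=lambda x,y,z:((ray(o,s,x/2.8+130-.3,y/2.8+40-.3,z)-o["eef_pos"])@R*1000)[0]
b=(q(245,145,.034)+q(567,142,.034))/2
print("L",b-q(410,288,.04)-47,"R",b-q(680,521,.04)-47)
```

```text
L 0.7723020959476017 R 79.56179357227902
```

Both joints measure at their stops, within measuring error: left 0.8 mm, right 79.6 mm.

```bash
python3 -c "
from workcell import manip
print(manip.hand_in())"
```

```text
the job is handed in; nothing more can be done
None
```

I drew the right tray with the long block out to its stop, then pushed the left tray with the square block home. The last camera check put them at 79.6 mm and 0.8 mm, both within measuring error of their stops, and the job was handed in at about 9 s with no verdict returned.

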